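# Draw a gas sample to the ring and hold

### The arm

A 7-joint arm with a two-finger parallel gripper is mounted at the origin on the work surface. World frame = base frame: x ahead of the robot, y to its left, z up, the work surface at z = 0. Lengths are in m, angles in rad, forces in N, time in s.
With the tool pointing down it reaches from about 0.35 to 0.9 m from the base axis. Payload 7.2 kg.
Tool frame: the origin (TCP) lies at the very end of the fingers, on their centre line; the grasp point (between the pads) lies behind it (pinch_z is the z of the grasp point in the tool frame, in m); z points along the fingers, y is the direction in which the jaws open and shut (so a half turn about z gives the same grasp; the last joint's range is limited). The gripper opens to 88 mm and grips with 3 to 60 N. Pads are 20 mm wide; open, the fingers measure 115 mm over their backs; the gripper's body (75 mm by 178 mm) begins 61 mm behind the grasp point.
Start: joints at [-1.362, 0.411, -0.013, 1.596, 0.006, 1.134, -0.082], TCP at [0.171, 0.601, 0.223] pointing down, gripper open.
Joint ranges: [-2.95, 2.95], [-0.29, 1.99], [-1.47, 1.44], [0.14, 2.54], [-1.03, 4.17], [0.13, 1.85], [-2.86, 2.86]. Speed limits (rad/s): [2.39, 2.39, 3.01, 3.01, 3.14, 3.14, 3.14].

### API

Orientations are given as a rotation vector (axis times angle).
In Python, from bench import * gives the robot as it stands. The module is installed in compiled form; this text tells all that it offers.
- The arm moves only by the shell command python3 -m jog 'ROWS' [FORCE]. ROWS is JSON, a list of rows, each an object with "offset": the shift along the tool's x, y, z in m, a list of three; "turn": the turn about the tool's z in degrees; "gripper": the gripper command: -1 is fully open, 1 is shut, values between are in proportion. In form: [{"offset": [tx, ty, tz], "turn": turn, "gripper": gripper}, ...]. A call has 1 to 5 rows; each row is the pose to reach, as a shift and turn from the pose commanded when the call began, along the tool's axes at that moment; what a row does not reach only later rows make up. A row lasts 1/12 s, in which the tool goes at most 41.7 mm and 7.16 degrees, less where a joint would pass 70% of its speed; a pose out of reach is approached as far as the arm can. A call with a gripper value outside its range is refused whole. The fingers move at their own pace and stop on an object; FORCE is the grip in N (left out, the last holds). Time passes only in rows, so rows that repeat a pose let the fingers close. It gives the time, the measured TCP pose, the force and the opening at its end, in the units of the state.
- state(): the state, without advancing time (a new reading comes with each control period).
- camera(name): name is "side" or "top" or "wrist"; returns the picture (400x640x3 uint8, blue, green, red); there is no depth.
- get_calibration(name): a dict with "mtx" (3x3 intrinsics, pixels), "dist" ([k1, k2, p1, p2, k3] as OpenCV has them; the pictures are not rectified), "R" (3x3) and "t" (3): a world point X has camera coordinates R X + t. Camera axes: x right, y down, z forward; pixel columns grow to the right and rows downward; lengths in m; the calibration is good to about 2 mm. A picture is of the moment at which its call begins: read the wrist's pose just before it. get_calibration takes no time and is no camera call; for the wrist camera it gives the pose at the moment of the call.
- sign_off(): hands the job in, once; it reports no verdict.
Trained networks look in the newest picture that a camera, given by its name, has taken for a name from the list of things; names that differ only in an ending like _2 or _b are one class to them, and where a whole thing is asked for, a point or a joint stands for the part that bears it (a point fixed in the world has none). Each returns a list of dicts, best first, with "score" (0 to 1); they miss things now and then, are a little off and sometimes report something else, mostly with a low value. They report only what shows in the picture. A call takes as long as a camera call.
- recognise(name, camera): "box" ([left, top, right, bottom] in pixels, round what is visible of it).
- place_of(name, camera): "pixel" ([column, row] in pixels: a listed point, or the origin of a listed thing).
The state is a dict: "clock": time; "joint_pos": joint angles; "joint_velocities": joint speeds; "tau": joint torques, N m; "tcp_pos": TCP position; "tcp_rot": TCP orientation; "force": force on the tool from outside, world axes, zero at the start; "torque": the same for the moment, N m; "opening": finger opening in m.
Only numpy, scipy, OpenCV 4.12 (cv2) and the standard library are available. Lean on these libraries where they do the work, as an engineer would, in place of code of your own. Each camera call takes 0.05 s, during which the arm holds its last target.

### The job

Draw a gas sample at the white sampling console: turn the black bar selector clockwise until it clicks in at the three-dot mark, and only then take the piston rod by its black handle and pull it straight out of its cylinder, against the return spring, until the dark ring on the rod has just come out of the brass nut. Stop at the ring, do not overdraw the rod towards its end stop, and leave the other things on the bench where they are. Finish while holding the rod steady at the ring: do not let it go.

Things in the scene. Friction and masses are not known exactly. Their poses are not given: they have to be found in the camera images.
- console: fixed white box 170 (x) x 320 (y) mm, deck 60 mm above the bench; origin: centre of its underside, x away from the operator, y to the operator's left. On deck: selector at x -20, y 105; steel cylinder along y (x -35, axis 94 mm up, clamps to 115 mm), its rod coming out over the right end; gauge 133 mm high at x 48, y -85
- selector (a joint): angle of the selector, rad, growing clockwise seen from above. It clicks into three sprung detents: 0 = one-dot mark, 0.70 = two-dot mark, 1.40 = three-dot mark (stops at -0.1 and 1.5). It starts at the one-dot or the two-dot mark, or nearly. Between detents it resists with up to about 0.2 N m and then pulls into the nearer one
- selector_grip (a point): point on the selector's upright axis, 90 mm above the bench, in the middle of its black bar handle. Bar: 56 mm long, 14 mm wide, from 72 to 100 mm above the bench; below it only a nut 28 mm across that reaches 68 mm. In the console's frame the bar's pointer end looks along +x turned by (0.70 - angle) rad about z, so at the three-dot mark 0.70 rad to the operator's right of straight away
- selector_pointer (a point): tip of the selector's pointer end (the end with the white line on top), 31 mm from its axis, 78 mm above the bench
- sample_rod (a joint): how far the piston rod is drawn out, m: 0 = home (where it starts), 0.0565 = the ring begins to show at the nut's face, 0.0615 = the whole ring is just out, 0.085 = end stop. The inner spring pulls it home with about 3.3 N at 0 rising to about 10 N at 0.060; let go, it runs home
- rod_handle: handle of the piston rod, black plastic, round, axis level along the console's y: a grip 24 mm thick and 50 mm long, then at the outer end a flange 36 mm thick and 11 mm long. Origin at its inner end on the axis (94 mm above the bench), free air beside and below; the grip runs from there along the console's -y. It moves along the console's -y as the rod is drawn
- rod_grip (a point): middle of that handle's grip, on its axis, 94 mm above the bench, 26 mm along the console's -y from the handle's inner end
- rod_nut_face (a point): centre of the outer face of the brass nut (22 mm across) at the cylinder's end where the rod (10 mm thick) comes out; the handle's inner end starts 7 mm from it
- rod_ring (a point): middle of the dark ring, 5 mm wide, round the steel rod; hidden inside the cylinder at the start, 59 mm in from the nut's face
- spanner: loose open-end spanner, steel, 160 mm long along its x, 8 mm thick, lying in front of the console (robot's side); origin at its underside
- syringe: loose gas-tight glass syringe, about 150 mm long along its x, 26 mm wide, 18 mm high, lying in front of the console; origin at its underside
- ferrule_jar: loose small amber jar with a white cap, 42 mm wide, 48 mm high, standing beyond the rod's far side; origin at its underside
- sample_vial: loose glass vial with metal cap, 23 mm wide, 46 mm high, standing at the selector's end of the console; origin at its underside
- screwdriver: loose screwdriver with black handle, 190 mm long along its x, 26 mm high; origin at its underside
- fittings_tray: grey compartment tray 130 x 210 x 40 mm high with brass and steel tube fittings, on the robot's right; origin at its underside
- vial_rack: grey rack 90 x 160 mm with vials, 57 mm high, on the robot's right; origin at its underside
- beaker: glass beaker 68 mm wide, 90 mm high, left and far; origin at its underside

How it is judged:
On the way, in this order (a step that is already met when the one before it is completed fails the run):
1. the selector is clicked in at the three-dot mark (value of joint selector between 1.27 and 1.5 rad), for 0.3 s.
2. the fingers hold the rod's handle with the ring just out of the nut (all of step 1 and value of joint sample_rod between 0.056 and 0.067 m and contact force between the fingers and rod_handle above 2 N), for 0.5 s.
At the end, for the whole second after the job is handed in: The selector sits at the three-dot mark (1.40 rad, -0.13/+0.10), the rod is drawn 56 to 67 mm (the ring is just out of the nut at 61.5 mm), at rest, and the fingers are pressed on its handle with more than 2 N, through the last second (all of step 2 and velocity of joint sample_rod between -0.01 and 0.01 m/s); the arm keeps its last pose, push and grip.
It fails at once if the rod is drawn more than 15 mm while the selector is not at the three-dot mark (value of joint sample_rod above 0.015 m and not (value of joint selector between 1.27 and 1.5 rad)).
It fails at once if the rod is overdrawn: some 15 mm past the ring (value of joint sample_rod above 0.076 m).
It fails at once if another thing on the bench is shifted by more than 30 mm (distance of any of spanner, syringe, ferrule_jar, sample_vial, screwdriver, fittings_tray, vial_rack, beaker from where it was at the start of the episode above 0.03 m).
It also fails if it takes over 51 s, if anything falls off the work surface, if the arm or the gripper's body presses on something with over 40 N, if the wrist force passes 120 N, or if a joint passes its speed limit or range.

## Working session

There is one attempt and no reset: what is moved stays moved. The work goes in short steps, Python scripts to look and compute and a shell command to move; the robot and the scene stay as the last step left them, time stands still between calls to the robot, and variables do not carry over. Pictures are saved under pics/ and viewed, and the job is handed in when it is done.

```bash
mkdir -p pics; cat > h.py <<'E'
from bench import *
import numpy as np, cv2
from scipy.spatial.transform import Rotation as Ro
def ray(name,px):
    c=get_calibration(name);K=np.array(c["mtx"]);d=np.array(c["dist"])
    u=cv2.undistortPoints(np.array([[px]],float),K,d)[0,0]
    R=np.array(c["R"]);t=np.array(c["t"])
    return -R.T@t, R.T@np.array([u[0],u[1],1.])
def atz(name,px,z):
    o,d=ray(name,px); return o+d*(z-o[2])/d[2]
def proj(name,X):
    c=get_calibration(name)
    return cv2.projectPoints(np.array([X],float),cv2.Rodrigues(np.array(c["R"]))[0],np.array(c["t"],float),np.array(c["mtx"]),np.array(c["dist"]))[0][0,0]
def tri(p):
    A=np.zeros((3,3));b=np.zeros(3)
    for n,px in p:
        o,d=ray(n,px);d/=np.linalg.norm(d);M=np.eye(3)-np.outer(d,d);A+=M;b+=M@o
    return np.linalg.solve(A,b)
E
python3 - <<'E'
from h import *
s=state();print({k:np.round(v,3) for k,v in s.items()})
for n in ["top","side","wrist"]:
    cv2.imwrite(f"pics/{n}0.png",camera(n))
H=dict(selector_grip=.09,selector_pointer=.078,rod_grip=.094,rod_nut_face=.094,rod_handle=.094,console=0)
for q,z in H.items():
    P=[]
    for n in ["top","side"]:
        r=place_of(q,n)
        if r:
            print(q,n,np.round(r[0]["pixel"],1),round(r[0]["score"],2),np.round(atz(n,r[0]["pixel"],z),4));P.append((n,r[0]["pixel"]))
    if len(P)>1: print("  tri",np.round(tri(P),4))
print(state()["clock"])
E
```

```text
{'clock': np.float64(0.0), 'joint_pos': array([-1.362,  0.412, -0.013,  1.597,  0.006,  1.134, -0.082]), 'joint_velocities': array([-0.   ,  0.   ,  0.001,  0.001, -0.001, -0.   ,  0.001]), 'tau': array([-0.0000e+00, -5.8796e+01,  6.4100e-01, -2.9107e+01, -5.4000e-02,
        1.9000e-02,  0.0000e+00]), 'tcp_pos': array([0.171, 0.601, 0.222]), 'tcp_rot': array([-4.330e-01, -3.111e+00,  3.000e-03]), 'force': array([ 0.128, -0.078, -0.4  ]), 'torque': array([0.005, 0.019, 0.028]), 'opening': np.float64(0.088)}
selector_grip top [268.6 186.8] 0.4 [0.6028 0.1315 0.09  ]
selector_grip side [292.6 172.7] 0.48 [0.5969 0.1328 0.09  ]
  tri [0.6003 0.1328 0.0893]
selector_pointer top [268.8 178.9] 0.7 [0.6315 0.1356 0.078 ]
selector_pointer side [300.7 170.6] 0.71 [0.637  0.1392 0.078 ]
  tri [0.6316 0.1341 0.0831]
rod_grip top [356.8 217.5] 0.58 [ 0.5274 -0.1477  0.094 ]
rod_grip side [330.5 223.9] 0.69 [ 0.5445 -0.1573  0.094 ]
  tri [ 0.5364 -0.1526  0.0918]
rod_nut_face top [349.7 214.2] 0.67 [ 0.5358 -0.1255  0.094 ]
rod_nut_face side [323.1 219.8] 0.86 [ 0.5368 -0.1293  0.094 ]
  tri [ 0.5377 -0.1263  0.0906]
rod_handle side [324.  219.2] 0.65 [ 0.5407 -0.1288  0.094 ]
console side [310.2 205.4] 0.66 [0.604  0.0324 0.    ]
0.75
```

```bash
python3 - <<'E'
import cv2
for n in ["top","side"]:
    im=cv2.imread(f"pics/{n}0.png"); 
    im=im[110:310,180:480] if n=="top" else im[120:320,180:480]
    cv2.imwrite(f"pics/{n}0c.png",cv2.resize(im,None,fx=2.66,fy=2.66,interpolation=3))
E
```

```text
(no output)
```

View pics/top0c.png

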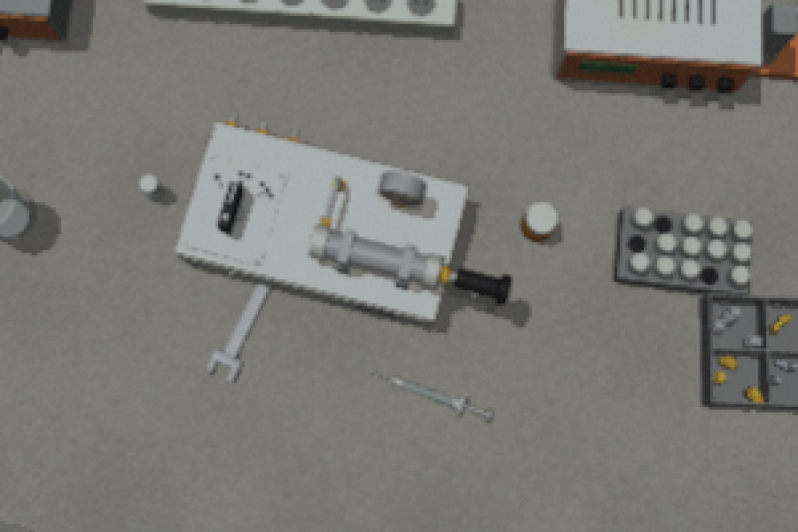

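View pics/side0c.png

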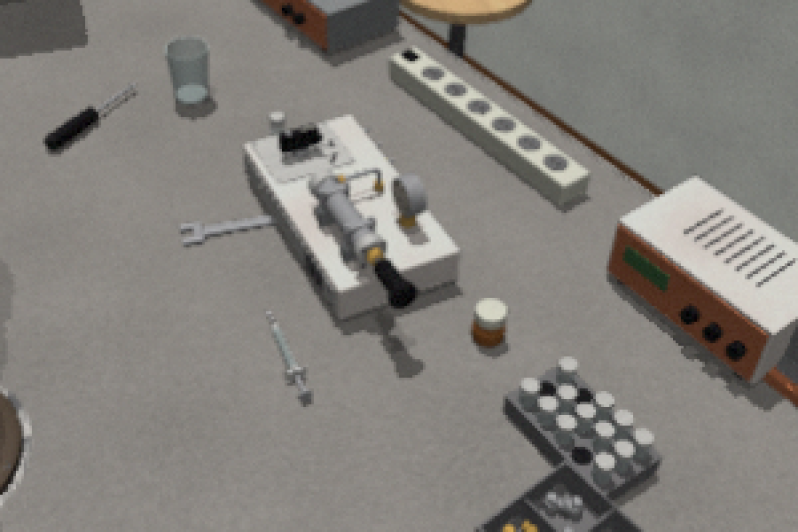

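View pics/wrist0.png

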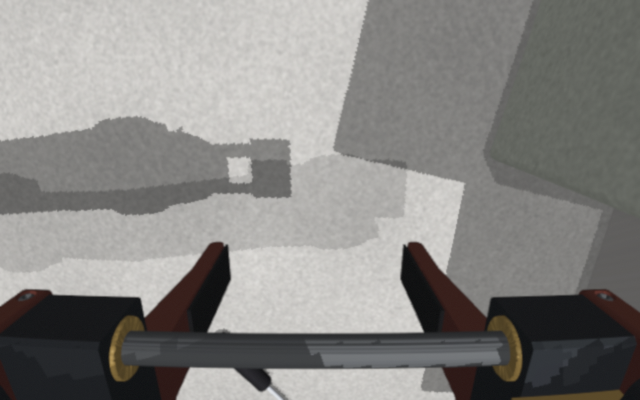

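The top view shows the console yawed by about −13°. The selector bar sits near (268,187), apparently at two-dot, and the rod handle near (357,217). Next I fit the console pose from its deck corners.

```bash
python3 - <<'E'
from h import *
im=cv2.imread("pics/top0.png")
cs=np.array([[215,123],[468,185],[437,320],[178,254]])/2.66+[180,110]
W=np.array([atz("top",c-0.2,.06)[:2] for c in cs]);print(W.round(4))
L=np.array([[85,160],[85,-160],[-85,-160],[-85,160]])/1000
# add network pts
L2=np.vstack([L,[[-.020,.105]]]);W2=np.vstack([W,[[.6003,.1328]]])
# nut face: triangulated
def fit(L,W):
    lc,wc=L.mean(0),W.mean(0);A=(L-lc).T@(W-wc)
    th=np.arctan2(A[0,1]-A[1,0],A[0,0]+A[1,1]);R=np.array([[np.cos(th),-np.sin(th)],[np.sin(th),np.cos(th)]])
    return th,wc-R@lc,R,np.linalg.norm((L@R.T+wc-R@lc)-W,axis=1)
for a,b in((L,W),(L2,W2)):
    th,t,R,e=fit(a,b);print(th,np.degrees(th),t,e.round(4))
    print("sel",R@[-.02,.105]+t,"nut? axis pt at y=-.17",R@[-.035,-.17]+t)
    print("pt axis nut", R.T@(np.array([.5377,-.1263])-t),"grip",R.T@(np.array([.5364,-.1526])-t),"ptr",R.T@(np.array([.6316,.1341])-t))
E
```

```text
[[ 0.7108  0.1732]
 [ 0.6575 -0.1394]
 [ 0.4909 -0.1133]
 [ 0.5447  0.1982]]
-0.16618778284935926 -9.521858563904892 [0.60098448 0.0297064 ] [0.0005 0.0029 0.0008 0.0035]
sel [0.59862953 0.13656825] nut? axis pt at y=-.17 [ 0.53834463 -0.1321616 ]
pt axis nut [-0.0366054 -0.1643258] grip [-0.03353684 -0.1904785 ] ptr [0.01292453 0.10801986]
-0.16716594078068697 -9.577902885067218 [0.60129766 0.0289523 ] [0.0011 0.0037 0.0014 0.0027 0.0033]
sel [0.59904725 0.1358164 ] nut? axis pt at y=-.17 [ 0.53849952 -0.13285435]
pt axis nut [-0.03687894 -0.16367005] grip [-0.0337848  -0.18981974] ptr [0.01238457 0.10872393]
```

```bash
cat >> h.py <<'E'
def togo(target=None,yawy=None):
    s=state();R=Ro.from_rotvec(s["tcp_rot"]).as_matrix();p=np.array(s["tcp_pos"])
    print("t",round(float(s["clock"]),2),"p",p.round(4),"xax",R[:,0].round(3),"yax",R[:,1].round(3),"zax",R[:,2].round(3),"op",round(float(s["opening"]),4),"F",np.round(s["force"],1),"T",np.round(s["torque"],2),"j",np.round(s["joint_pos"],2))
    if target is not None: print("offset",(R.T@(np.array(target)-p)).round(4))
    if yawy is not None:
        y=R[:,1]; cur=np.arctan2(y[1],y[0]); d=(yawy-cur+np.pi/2)%np.pi-np.pi/2
        print("turn deg (tool z down)",np.degrees(d)*np.sign(R[2,2]))
E
python3 - <<'E'
from h import *
togo([.599,.1355,.20],np.pi/2-.12)
import bench;print([x for x in dir(bench) if not x.startswith('_')])
c=get_calibration("wrist");o=-np.array(c["R"]).T@np.array(c["t"]);print(o,np.array(c["R"])[2])
E
```

```text
t 0.75 p [0.1708 0.6012 0.2227] xax [-0.962  0.273 -0.   ] yax [0.273 0.962 0.   ] zax [ 0.  0. -1.] op 0.0876 F [ 0.2 -1.   0.2] T [0.01 0.01 0.07] j [-1.36  0.41 -0.01  1.6   0.01  1.13 -0.08]
offset [-0.5392 -0.331   0.0227]
turn deg (tool z down) -8.982376462953914
['PlanningError', 'camera', 'get_calibration', 'pinch_z', 'place_of', 'recognise', 'sign_off', 'state']
[0.09076324 0.62496081 0.38570263] [ 0.28736446 -0.08073716 -0.95441248]
```

```bash
python3 -m jog '[{"offset":[-0.034,-0.0208,0],"turn":-2,"gripper":-1},{"offset":[-0.068,-0.0416,0],"turn":-4,"gripper":-1},{"offset":[-0.102,-0.0624,0],"turn":-6,"gripper":-1},{"offset":[-0.136,-0.0832,0],"turn":-8,"gripper":-1},{"offset":[-0.170,-0.104,0],"turn":-9,"gripper":-1}]'
python3 - <<'E'
from h import *
togo([.599,.1355,.20],np.pi/2-.12)
E
```

```text
clock: 1.17
tcp_pos: [0.3069, 0.4532, 0.2228]
tcp_rot: [0.184, 3.136, 0.001]
force: [0.5, 0.8, -0.5]
opening: 0.088
t 1.17 p [0.3069 0.4532 0.2228] xax [-0.993  0.117 -0.   ] yax [0.117 0.993 0.   ] zax [ 0.  0. -1.] op 0.088 F [ 0.5  0.8 -0.5] T [ 0.04 -0.03  0.01] j [-1.08  0.28  0.02  1.79 -0.01  1.07  0.4 ]
offset [-0.3273 -0.2813  0.0228]
turn deg (tool z down) 0.14539818475811594
```

```bash
python3 -m jog '[{"offset":[-0.031,-0.0267,0],"turn":0,"gripper":-1},{"offset":[-0.062,-0.0534,0],"turn":0,"gripper":-1},{"offset":[-0.093,-0.080,0],"turn":0,"gripper":-1},{"offset":[-0.124,-0.1067,0],"turn":0,"gripper":-1},{"offset":[-0.155,-0.1335,0],"turn":0,"gripper":-1}]'
python3 -m jog '[{"offset":[-0.031,-0.0267,0],"turn":0,"gripper":-1},{"offset":[-0.062,-0.0534,0],"turn":0,"gripper":-1},{"offset":[-0.093,-0.080,0],"turn":0,"gripper":-1},{"offset":[-0.124,-0.1067,0],"turn":0,"gripper":-1},{"offset":[-0.150,-0.130,0],"turn":0,"gripper":-1}]'
python3 - <<'E'
from h import *
togo([.599,.1355,.20],np.pi/2-.12)
im=camera("wrist");cv2.imwrite("pics/w1.png",im)
for q,z in dict(selector_grip=.09,selector_pointer=.078).items():
    for r in place_of(q,"wrist")[:2]: print(q,r,atz("wrist",r["pixel"],z))
E
```

```text
clock: 1.58
tcp_pos: [0.445, 0.302, 0.223]
tcp_rot: [0.188, 3.135, 0.001]
force: [1.7, -0.3, -0.0]
opening: 0.0878
clock: 2.0
tcp_pos: [0.579, 0.154, 0.2229]
tcp_rot: [0.19, 3.135, -0.0]
force: [-0.0, 0.8, 0.0]
opening: 0.0874
t 2.0 p [0.579  0.154  0.2229] xax [-0.993  0.121 -0.001] yax [ 0.121  0.993 -0.   ] zax [ 0.001 -0.    -1.   ] op 0.0874 F [-0.   0.8  0. ] T [0.02 0.01 0.02] j [-0.51  0.37  0.22  1.67 -0.09  1.11  1.19]
offset [-0.0221 -0.016   0.0229]
turn deg (tool z down) -0.05057402081025671
selector_grip {'pixel': [301.9, 215.2], 'score': 0.57} [0.60046789 0.13637708 0.09      ]
selector_pointer {'pixel': [303.2, 242.0], 'score': 0.77} [0.62920379 0.13670441 0.078     ]
selector_pointer {'pixel': [270.7, 85.5], 'score': 0.73} [0.48558854 0.1288279  0.078     ]
```

View pics/w1.png

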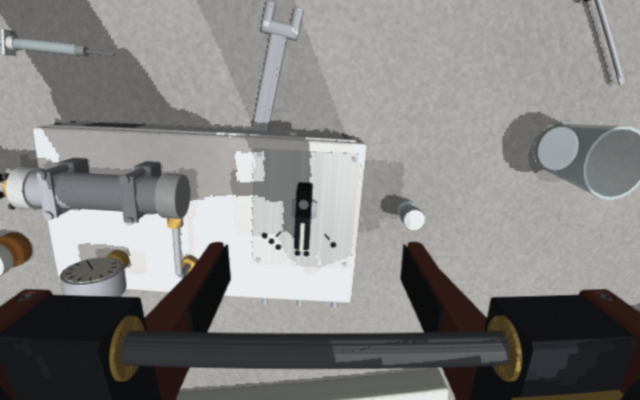

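```bash
python3 - <<'E'
from h import *
im=cv2.imread("pics/w1.png");c=im[150:290,220:400]
cv2.imwrite("pics/w1c.png",cv2.resize(c,None,fx=4,fy=4,interpolation=3))
m=(im.max(2)<50).astype(np.uint8);m[:150]=0;m[260:]=0;m[:,:285]=0;m[:,325:]=0
n,l,st,ce=cv2.connectedComponentsWithStats(m);i=1+st[1:,4].argmax();print(st[i],ce[i])
ys,xs=np.nonzero(l==i)
W=np.array([atz("wrist",[x,y],.1)[:2] for x,y in zip(xs,ys)])
r=cv2.minAreaRect(W.astype(np.float32)*1000);print(r)
E
```

```text
[295 183  17  66 647] [302.51622875 210.72797527]
((595.6751708984375, 141.08558654785156), (12.324566841125488, 59.35239028930664), 78.93682861328125)
```

View pics/w1c.png

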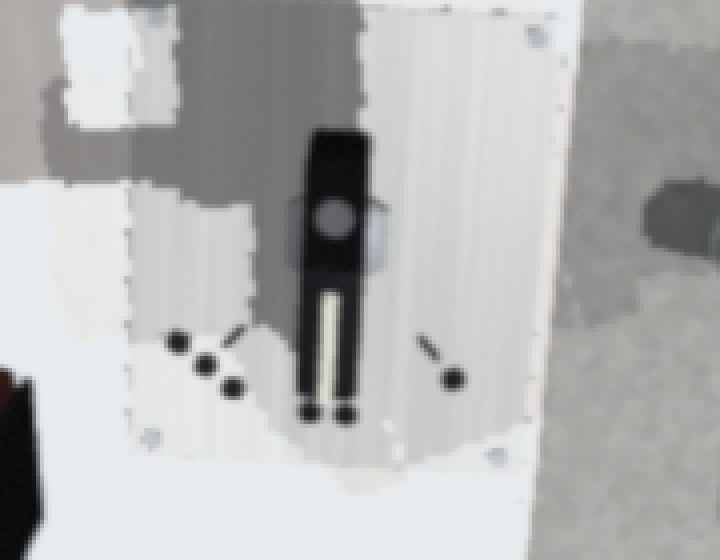

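```bash
python3 - <<'E'
from h import *
print(pinch_z)
print("disc",atz("wrist",[303.75,204.3],.1))
a=atz("wrist",[220+322/4,150+295/4],.1);
for p in [(330,295),(328,395),(335,217)]: print(atz("wrist",[220+p[0]/4,150+p[1]/4],.1))
togo([.599,.136,.085],np.pi/2-.17)
E
```

```text
-0.0187
disc [0.58525205 0.14390728 0.1       ]
[0.60260817 0.14045699 0.1       ]
[0.62600034 0.13679707 0.1       ]
[0.58520788 0.14391328 0.1       ]
t 2.15 p [0.5788 0.1533 0.2225] xax [-0.992  0.125 -0.001] yax [ 0.125  0.992 -0.001] zax [ 0.001 -0.001 -1.   ] op 0.0877 F [-0.5  1.1 -0.4] T [0.03 0.01 0.04] j [-0.51  0.37  0.22  1.68 -0.09  1.11  1.18]
offset [-0.0221 -0.0145  0.1375]
turn deg (tool z down) 2.5514858268567147
```

```bash
python3 -m jog '[{"offset":[-0.01,-0.007,0.02],"turn":1,"gripper":-1},{"offset":[-0.02,-0.014,0.03],"turn":2.5,"gripper":-1},{"offset":[-0.022,-0.015,0.05],"turn":2.5,"gripper":-1},{"offset":[-0.022,-0.015,0.05],"turn":2.5,"gripper":-1},{"offset":[-0.022,-0.015,0.05],"turn":2.5,"gripper":-1}]'
python3 - <<'E'
from h import *
togo([.599,.136,.082],np.pi/2-.17)
im=camera("wrist");cv2.imwrite("pics/w2.png",im)
for q,z in dict(selector_grip=.09,selector_pointer=.078).items():
    for r in place_of(q,"wrist")[:2]: print(q,r,atz("wrist",r["pixel"],z))
for X in [(.599,.136,.1),(.599,.136,.06),(.599,.133,.09),(.599,.14,.09)]: print(X,proj("wrist",X))
E
```

```text
clock: 2.57
tcp_pos: [0.5962, 0.1397, 0.1717]
tcp_rot: [-0.255, -3.128, 0.001]
force: [0.8, -0.1, -0.4]
opening: 0.0881
t 2.57 p [0.5962 0.1397 0.1717] xax [-0.987  0.162  0.003] yax [ 0.162  0.987 -0.001] zax [-0.003 -0.001 -1.   ] op 0.0881 F [ 0.8 -0.1 -0.4] T [-0.01 -0.07  0.02] j [-0.47  0.44  0.23  1.7  -0.11  1.02  1.2 ]
offset [-0.0036 -0.0031  0.0896]
turn deg (tool z down) 0.4110372221532116
selector_grip {'pixel': [316.5, 217.7], 'score': 0.92} [0.60300116 0.14149659 0.09      ]
selector_grip {'pixel': [16.3, 35.3], 'score': 0.65} [ 0.43977576 -0.04001323  0.09      ]
selector_pointer {'pixel': [316.6, 248.1], 'score': 0.68} [0.63330003 0.13675362 0.078     ]
(0.599, 0.136, 0.1) [308.01124528 217.88541495]
(0.599, 0.136, 0.06) [308.88028234 201.29104312]
(0.599, 0.133, 0.09) [304.25772679 213.90264714]
(0.599, 0.14, 0.09) [313.58524444 212.45457487]
```

View pics/w2.png

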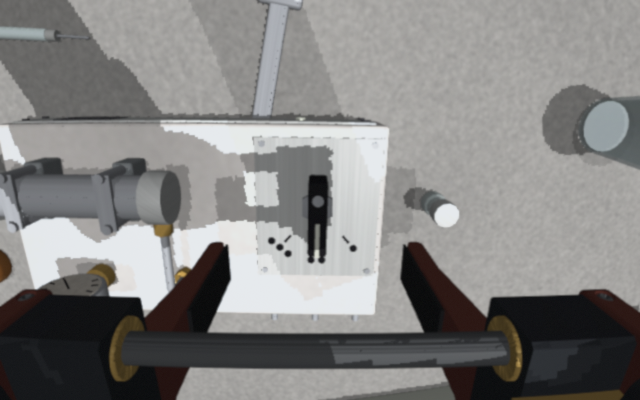

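```bash
python3 - <<'E'
from h import *
s=state();R=Ro.from_rotvec(s["tcp_rot"]).as_matrix();p=s["tcp_pos"]
for dx in (-.03,0,.02):
    print(dx,[proj("wrist",p+R@[dx,0,d]).round(1) for d in (-.02,0,.0717,.0817,.11)])
cv2.imwrite("pics/w2c.png",cv2.resize(cv2.imread("pics/w2.png")[150:290,230:410],None,fx=4,fy=4,interpolation=3))
E
```

```text
-0.03 [array([312.8, 336.8]), array([313. , 312.6]), array([313.5, 254.7]), array([313.5, 248.9]), array([313.7, 234.5])]
0 [array([312.6, 282.8]), array([312.9, 262.8]), array([313.4, 216. ]), array([313.5, 211.5]), array([313.6, 200.2])]
0.02 [array([312.5, 242.9]), array([312.8, 226.4]), array([313.4, 188.7]), array([313.4, 185. ]), array([313.6, 176.1])]
```

View pics/w2c.png

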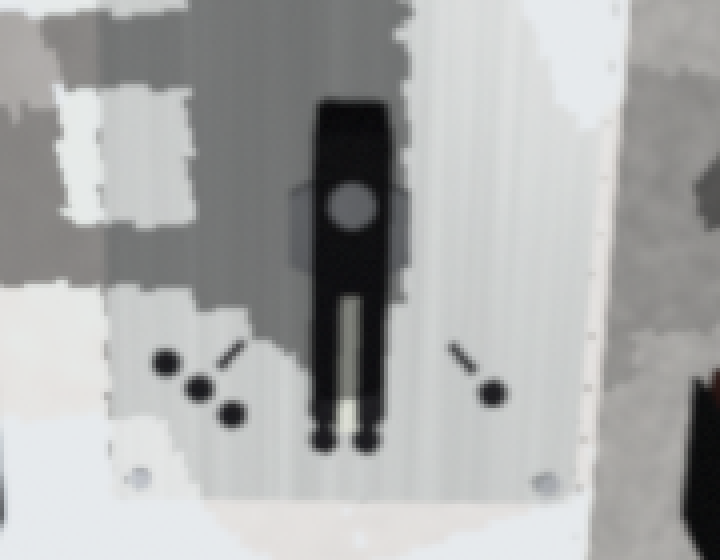

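```bash
python3 -m jog '[{"offset":[-0.003,0.001,0.025],"turn":0,"gripper":-0.3},{"offset":[-0.005,0.001,0.05],"turn":0,"gripper":-0.3},{"offset":[-0.005,0.001,0.075],"turn":0,"gripper":-0.3},{"offset":[-0.005,0.001,0.09],"turn":0,"gripper":-0.3},{"offset":[-0.005,0.001,0.0985],"turn":0,"gripper":-0.3}]' 20
python3 -m jog '[{"offset":[0,0,0],"turn":0,"gripper":-0.3},{"offset":[0,0,0],"turn":0,"gripper":-0.3}]'
python3 - <<'E'
from h import *
togo()
cv2.imwrite("pics/w3.png",camera("wrist"))
cv2.imwrite("pics/s3.png",cv2.resize(camera("side")[120:270,220:400],None,fx=4,fy=4,interpolation=3))
E
```

```text
clock: 3.13
tcp_pos: [0.6016, 0.1398, 0.073]
tcp_rot: [-0.255, -3.13, 0.0]
force: [-0.4, 1.1, 0.1]
opening: 0.0592
clock: 3.3
tcp_pos: [0.6029, 0.1397, 0.0751]
tcp_rot: [0.256, 3.13, 0.001]
force: [1.1, -0.8, 0.3]
opening: 0.057
t 3.3 p [0.6029 0.1397 0.0751] xax [-0.987  0.162 -0.001] yax [0.162 0.987 0.001] zax [ 0.001  0.    -1.   ] op 0.057 F [ 1.1 -0.8  0.3] T [-0.02 -0.02  0.  ] j [-0.45  0.56  0.2   1.76 -0.15  0.83  1.23]
```

View pics/w3.png

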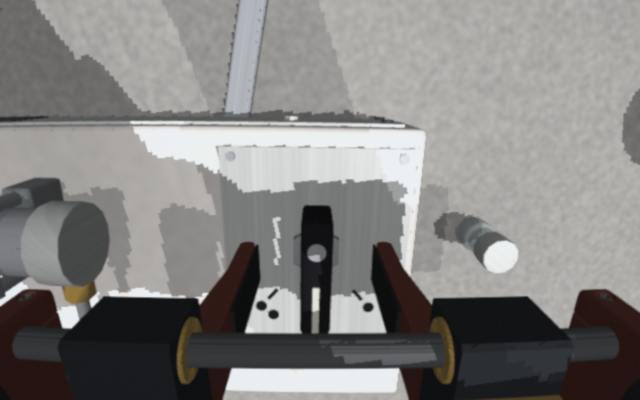

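View pics/s3.png

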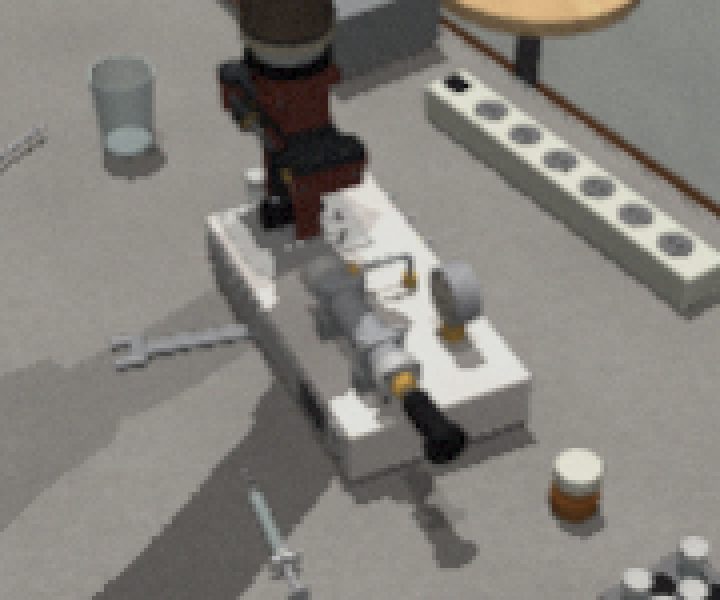

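```bash
python3 -m jog '[{"offset":[0,0,0],"turn":0,"gripper":1},{"offset":[0,0,0],"turn":0,"gripper":1},{"offset":[0,0,0],"turn":0,"gripper":1},{"offset":[0,0,0],"turn":0,"gripper":1},{"offset":[0,0,0],"turn":0,"gripper":1}]' 38
python3 -m jog '[{"offset":[0,0,0],"turn":0,"gripper":1},{"offset":[0,0,0],"turn":0,"gripper":1},{"offset":[0,0,0],"turn":0,"gripper":1}]'
python3 -c "
from h import *
togo()"
```

```text
clock: 3.82
tcp_pos: [0.6025, 0.1393, 0.0744]
tcp_rot: [0.256, 3.131, 0.0]
force: [-0.6, -0.3, 0.0]
opening: 0.0274
clock: 4.07
tcp_pos: [0.6025, 0.14, 0.0742]
tcp_rot: [0.256, 3.131, 0.001]
force: [0.7, 1.2, 0.4]
opening: 0.0143
t 4.07 p [0.6025 0.14   0.0742] xax [-0.987  0.162 -0.   ] yax [0.162 0.987 0.001] zax [ 0.     0.001 -1.   ] op 0.0143 F [0.7 1.2 0.4] T [ 0.35 -0.01  0.03] j [-0.45  0.56  0.2   1.76 -0.15  0.83  1.23]
```

```bash
python3 -m jog '[{"offset":[0,0,0],"turn":0,"gripper":1},{"offset":[0,0,0],"turn":4,"gripper":1},{"offset":[0,0,0],"turn":8,"gripper":1},{"offset":[0,0,0],"turn":12,"gripper":1},{"offset":[0,0,0],"turn":16,"gripper":1}]'
python3 -c "
from h import *
togo()"
python3 -m jog '[{"offset":[0,0,0],"turn":4,"gripper":1},{"offset":[0,0,0],"turn":8,"gripper":1},{"offset":[0,0,0],"turn":12,"gripper":1},{"offset":[0,0,0],"turn":16,"gripper":1},{"offset":[0,0,0],"turn":20,"gripper":1}]'
python3 -c "
from h import *
togo()"
```

```text
clock: 4.48
tcp_pos: [0.6024, 0.1397, 0.0742]
tcp_rot: [0.694, 3.064, 0.0]
force: [0.5, 1.3, -0.5]
opening: 0.0138
t 4.48 p [0.6024 0.1397 0.0742] xax [-0.903  0.431  0.   ] yax [0.431 0.903 0.   ] zax [ 0.  0. -1.] op 0.0138 F [ 0.5  1.3 -0.5] T [ 0.28 -0.04  0.12] j [-0.5   0.57  0.27  1.77 -0.2   0.83  0.99]
clock: 4.9
tcp_pos: [0.6023, 0.1395, 0.0742]
tcp_rot: [-1.216, -2.896, -0.0]
force: [0.1, 0.4, -0.3]
opening: 0.014
t 4.9 p [0.6023 0.1395 0.0742] xax [-0.7    0.714  0.   ] yax [ 0.714  0.7   -0.   ] zax [-0.  0. -1.] op 0.014 F [ 0.1  0.4 -0.3] T [ 0.17  0.18 -0.04] j [-0.57  0.58  0.37  1.77 -0.27  0.84  0.7 ]
```

```bash
python3 -m jog '[{"offset":[0,0,0],"turn":3,"gripper":1},{"offset":[0,0,0],"turn":5,"gripper":1},{"offset":[0,0,0],"turn":5,"gripper":1},{"offset":[0,0,0],"turn":5,"gripper":1}]'
python3 - <<'E'
from h import *
togo()
im=camera("wrist");cv2.imwrite("pics/w4.png",im)
E
```

```text
clock: 5.23
tcp_pos: [0.6022, 0.1394, 0.0742]
tcp_rot: [-1.334, -2.844, 0.0]
force: [-1.1, 0.5, 1.8]
opening: 0.0137
t 5.23 p [0.6022 0.1394 0.0742] xax [-0.639  0.769  0.   ] yax [ 0.769  0.639 -0.   ] zax [-0. -0. -1.] op 0.0137 F [-1.1  0.5  1.8] T [0.14 0.28 0.01] j [-0.58  0.58  0.39  1.77 -0.28  0.84  0.63]
```

View pics/w4.png

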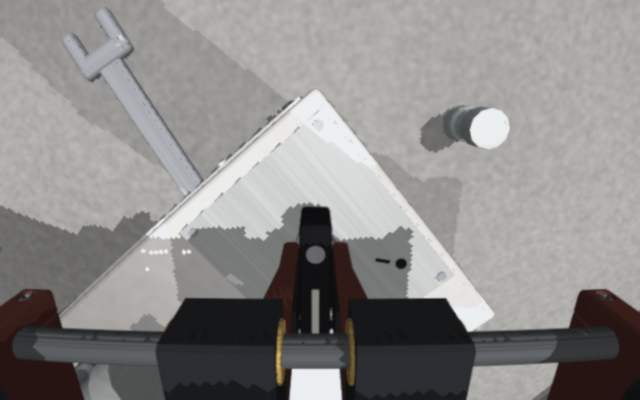

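The bar sits between the fingers and has turned with them to about −0.88 rad yaw, so the selector is near 1.41. I'll release and check.

```bash
python3 -m jog '[{"offset":[0,0,0],"turn":0,"gripper":-0.2},{"offset":[0,0,0],"turn":0,"gripper":-0.2},{"offset":[0,0,0],"turn":0,"gripper":-0.2},{"offset":[0,0,0],"turn":0,"gripper":-0.2},{"offset":[0,0,-0.01],"turn":0,"gripper":-0.2}]' 20
python3 -m jog '[{"offset":[0,0,-0.03],"turn":0,"gripper":-0.2},{"offset":[0,0,-0.06],"turn":0,"gripper":-0.2},{"offset":[0,0,-0.1],"turn":0,"gripper":-0.2},{"offset":[0,0,-0.12],"turn":0,"gripper":-0.2},{"offset":[0,0,-0.12],"turn":0,"gripper":-0.2}]'
python3 - <<'E'
from h import *
togo()
im=camera("wrist");cv2.imwrite("pics/w5.png",im)
E
```

```text
clock: 5.7
tcp_pos: [0.6012, 0.1389, 0.0827]
tcp_rot: [-1.336, -2.841, 0.003]
force: [-0.9, 0.2, -0.8]
opening: 0.0434
clock: 6.12
tcp_pos: [0.6052, 0.1394, 0.2104]
tcp_rot: [1.335, 2.837, 0.01]
force: [0.3, 0.4, -0.1]
opening: 0.0529
t 6.12 p [0.6052 0.1394 0.2104] xax [-0.638  0.77  -0.003] yax [0.77  0.638 0.008] zax [ 0.008  0.003 -1.   ] op 0.0529 F [ 0.3  0.4 -0.1] T [-0.04 -0.03 -0.02] j [-0.63  0.43  0.45  1.65 -0.21  1.1   0.57]
```

View pics/w5.png

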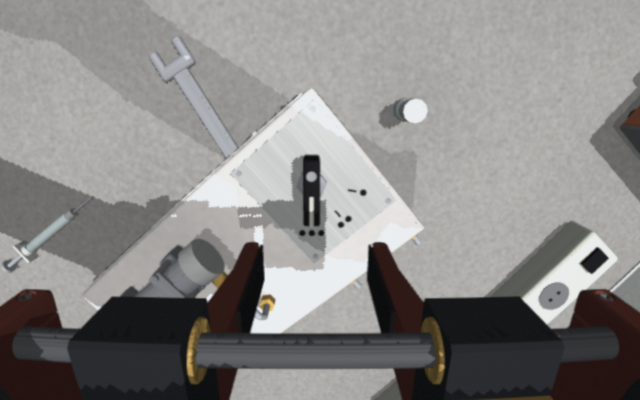

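The pointer end (312,225) aims at the middle of the three dots (312,233), so the selector is clicked in. Next is the rod.

```bash
python3 - <<'E'
from h import *
togo([.537,-.135,.21],-.166)
E
```

```text
t 6.17 p [0.604  0.1394 0.2076] xax [-0.638  0.77  -0.002] yax [0.77  0.638 0.005] zax [ 0.005  0.002 -1.   ] op 0.0527 F [0.3 0.1 0.2] T [-0.03 -0.01  0.03] j [-0.63  0.43  0.45  1.66 -0.21  1.09  0.57]
offset [-0.1686 -0.2266 -0.0033]
turn deg (tool z down) 49.14361653798839
```

```bash
python3 -m jog '[{"offset":[-0.021,-0.028,0],"turn":6,"gripper":-0.2},{"offset":[-0.042,-0.056,0],"turn":12,"gripper":-0.2},{"offset":[-0.063,-0.084,0],"turn":18,"gripper":-0.2},{"offset":[-0.084,-0.112,0],"turn":24,"gripper":-0.2},{"offset":[-0.105,-0.141,0],"turn":30,"gripper":-0.2}]'
python3 - <<'E'
from h import *
togo([.537,-.135,.21],-.166)
E
```

```text
clock: 6.58
tcp_pos: [0.5595, -0.0328, 0.2032]
tcp_rot: [-2.032, -2.395, 0.002]
force: [1.0, 0.0, -0.5]
opening: 0.0528
t 6.58 p [ 0.5595 -0.0328  0.2032] xax [-0.163  0.987  0.   ] yax [ 0.987  0.163 -0.002] zax [-0.002 -0.    -1.   ] op 0.0528 F [ 1.   0.  -0.5] T [-0.11  0.05  0.02] j [-0.5   0.36  0.62  1.81 -0.23  1.05  0.36]
offset [-0.0972 -0.0389 -0.0068]
turn deg (tool z down) 18.879464918840686
```

```bash
python3 -m jog '[{"offset":[-0.03,-0.013,0],"turn":5,"gripper":-0.2},{"offset":[-0.06,-0.026,0],"turn":10,"gripper":-0.2},{"offset":[-0.097,-0.039,0],"turn":15,"gripper":-0.2},{"offset":[-0.097,-0.039,0],"turn":19,"gripper":-0.2},{"offset":[-0.097,-0.039,0],"turn":19,"gripper":-0.2}]'
python3 -m jog '[{"offset":[0,0,0],"turn":0,"gripper":-0.2},{"offset":[0,0,0],"turn":0,"gripper":-0.2}]'
python3 - <<'E'
from h import *
togo([.537,-.155,.0753],-.166)
im=camera("wrist");cv2.imwrite("pics/w6.png",im)
for q,z in dict(rod_grip=.094,rod_nut_face=.094,rod_handle=.094).items():
    for r in place_of(q,"wrist")[:2]: print(q,r,atz("wrist",r["pixel"],z))
E
```

```text
clock: 7.0
tcp_pos: [0.5371, -0.1363, 0.2034]
tcp_rot: [-2.403, -2.023, 0.002]
force: [0.5, 1.9, -0.4]
opening: 0.0525
clock: 7.17
tcp_pos: [0.5386, -0.1322, 0.2034]
tcp_rot: [-2.39, -2.037, 0.001]
force: [0.3, 0.3, 0.3]
opening: 0.0525
t 7.17 p [ 0.5386 -0.1322  0.2034] xax [0.158 0.987 0.   ] yax [ 0.987 -0.158 -0.001] zax [-0.001  0.001 -1.   ] op 0.0525 F [0.3 0.3 0.3] T [-0.05  0.04  0.01] j [-0.4   0.36  0.72  1.83 -0.27  1.05  0.26]
offset [-0.0228  0.0022  0.1281]
turn deg (tool z down) 0.39188726895788883
rod_grip {'pixel': [310.9, 222.7], 'score': 0.89} [ 0.53124382 -0.15004995  0.094     ]
rod_nut_face {'pixel': [316.4, 184.2], 'score': 0.62} [ 0.540928   -0.11869078  0.094     ]
rod_handle {'pixel': [310.8, 195.3], 'score': 0.57} [ 0.53502939 -0.12733571  0.094     ]
```

View pics/w6.png

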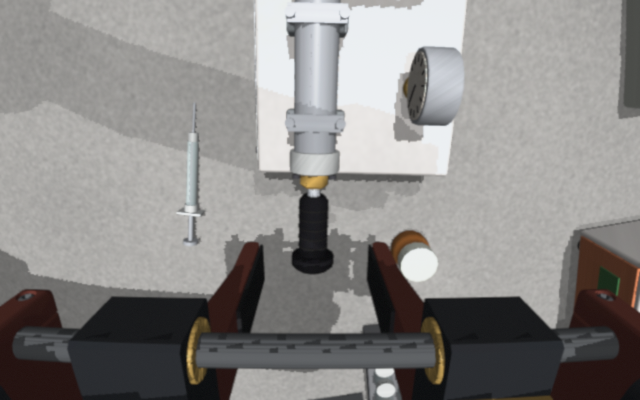

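```bash
python3 - <<'E'
from h import *
im=cv2.imread("pics/w6.png")
cv2.imwrite("pics/w6c.png",cv2.resize(im[0:280,240:390],None,fx=4,fy=2,interpolation=3))
g=cv2.cvtColor(im,cv2.COLOR_BGR2GRAY).astype(float)
for r in (215,225,235,245,262):
    row=g[r,280:350]; m=np.nonzero(row<60)[0]; print(r,m.min()+280,m.max()+280)
E
```

```text
215 300 326
225 299 326
235 299 326
245 299 326
262 292 332
```

View pics/w6c.png

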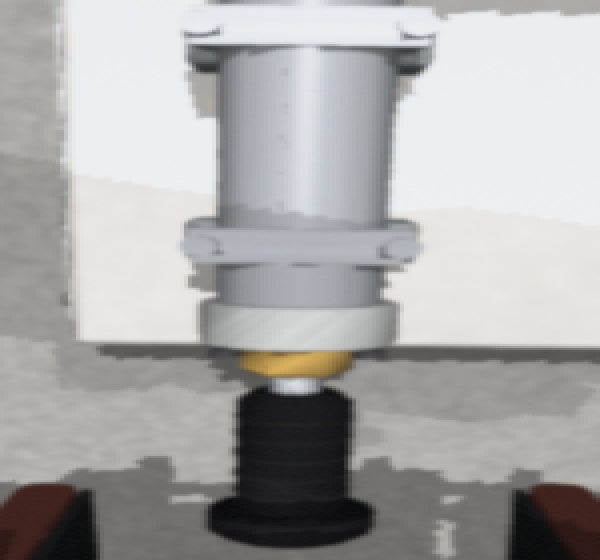

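```bash
python3 - <<'E'
from h import *
P=[(316.25,40),(315.4,100),(314.8,135),(314,181),(313,225),(312.4,262)]
W=np.array([atz("wrist",p,.094)[:2] for p in P]);print(W.round(4))
k=np.polyfit(W[:,1],W[:,0],1);print("dx/dy",k,"theta",-np.arctan(k[0]))
print("nutface",atz("wrist",(314.2,187),.094),"inner end",atz("wrist",(314,193),.106), "flange outer top",atz("wrist",(312.5,268),.1),"rim start", atz("wrist",(312.5,249),.112))
togo()
s=state();R=Ro.from_rotvec(s["tcp_rot"]).as_matrix();p=s["tcp_pos"]
print([proj("wrist",p+R@[0,y,-.01]).round(1) for y in(-.026,0,.026)])
E
```

```text
[[ 0.5578 -0.0133]
 [ 0.5505 -0.0547]
 [ 0.5459 -0.0803]
 [ 0.5395 -0.1161]
 [ 0.5326 -0.1528]
 [ 0.5267 -0.1862]]
dx/dy [0.18076542 0.56035775] theta -0.17883423939804502
nutface [ 0.53884172 -0.12095522  0.094     ] inner end [ 0.53846734 -0.12251701  0.106     ] flange outer top [ 0.52636422 -0.18881088  0.1       ] rim start [ 0.53019893 -0.16602808  0.112     ]
t 7.37 p [ 0.5388 -0.1326  0.2039] xax [0.16  0.987 0.   ] yax [ 0.987 -0.16  -0.   ] zax [-0.  0. -1.] op 0.0527 F [ 0.2 -0.1  0.4] T [-0.08  0.08  0.02] j [-0.4   0.36  0.72  1.83 -0.27  1.05  0.26]
[array([263.8, 272.7]), array([317.2, 272.8]), array([370.6, 272.7])]
```

```bash
python3 - <<'E'
from h import *
togo([.5332,-.1560,.0753],-.175)
E
```

```text
t 7.37 p [ 0.5388 -0.1326  0.2039] xax [0.16  0.987 0.   ] yax [ 0.987 -0.16  -0.   ] zax [-0.  0. -1.] op 0.0527 F [ 0.2 -0.1  0.4] T [-0.08  0.08  0.02] j [-0.4   0.36  0.72  1.83 -0.27  1.05  0.26]
offset [-0.024  -0.0017  0.1286]
turn deg (tool z down) 0.8217321069325421
```

```bash
python3 -m jog '[{"offset":[-0.012,-0.001,0.025],"turn":1,"gripper":-0.2},{"offset":[-0.024,-0.0017,0.05],"turn":1,"gripper":-0.2},{"offset":[-0.024,-0.0017,0.065],"turn":1,"gripper":-0.2},{"offset":[-0.024,-0.0017,0.075],"turn":1,"gripper":-0.2},{"offset":[-0.024,-0.0017,0.075],"turn":1,"gripper":-0.2}]'
python3 - <<'E'
from h import *
togo([.5332,-.1560,.0753],-.175)
im=camera("wrist");cv2.imwrite("pics/w7.png",im)
E
```

```text
clock: 7.78
tcp_pos: [0.5321, -0.1561, 0.1273]
tcp_rot: [-2.41, -2.012, 0.003]
force: [-0.6, 0.2, 0.1]
opening: 0.0524
t 7.78 p [ 0.5321 -0.1561  0.1273] xax [ 0.179  0.984 -0.   ] yax [ 0.984 -0.179 -0.003] zax [-0.003  0.001 -1.   ] op 0.0524 F [-0.6  0.2  0.1] T [-0.06  0.06  0.05] j [-0.31  0.46  0.67  1.9  -0.36  0.9   0.36]
offset [0.0003 0.0012 0.052 ]
turn deg (tool z down) -0.26795693333495973
```

View pics/w7.png

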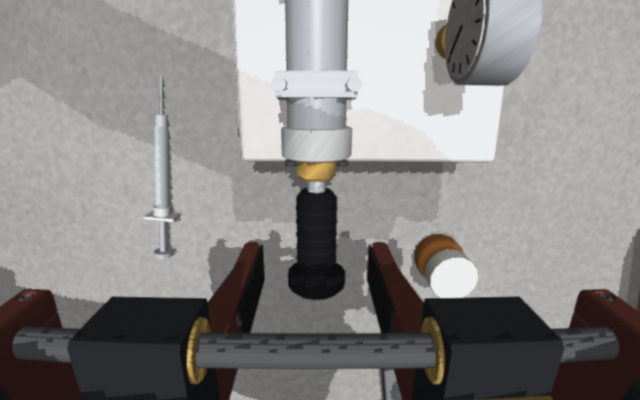

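The handle's column (316) matches the midline between the fingers, and its axis runs straight down the image. I'll descend and close.

```bash
python3 -m jog '[{"offset":[0,0,0.02],"turn":0,"gripper":-0.2},{"offset":[0,0,0.04],"turn":0,"gripper":-0.2},{"offset":[0,0,0.052],"turn":0,"gripper":-0.2},{"offset":[0,0,0.052],"turn":0,"gripper":-0.2},{"offset":[0,0,0.052],"turn":0,"gripper":-0.2}]' 30
python3 - <<'E'
from h import *
togo([.5332,-.1560,.0753],-.175)
im=camera("wrist");cv2.imwrite("pics/w8.png",im)
E
```

```text
clock: 8.25
tcp_pos: [0.5333, -0.157, 0.0776]
tcp_rot: [-2.412, -2.012, 0.0]
force: [0.7, -0.0, 0.7]
opening: 0.0525
t 8.25 p [ 0.5333 -0.157   0.0776] xax [ 0.179  0.984 -0.   ] yax [ 0.984 -0.179 -0.   ] zax [-0. -0. -1.] op 0.0525 F [ 0.7 -0.   0.7] T [-0.12  0.09 -0.  ] j [-0.27  0.53  0.63  1.94 -0.42  0.81  0.41]
offset [ 0.0009 -0.0003  0.0023]
turn deg (tool z down) -0.30872071054544054
```

View pics/w8.png

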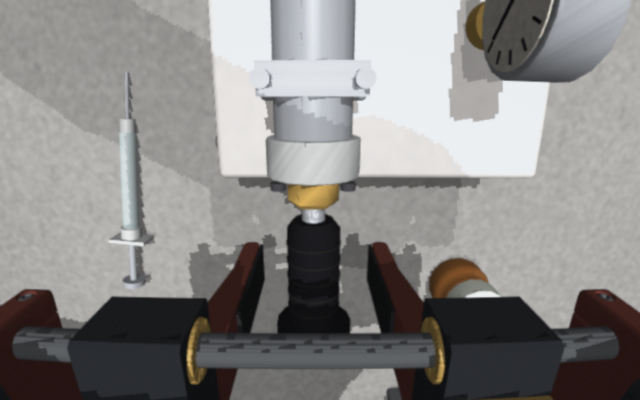

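```bash
python3 -c "
from h import *
print(atz('wrist',(313.5,219),.104),atz('wrist',(313.5,209),.094))"
python3 -m jog '[{"offset":[0,-0.001,0.002],"turn":0,"gripper":1},{"offset":[0,-0.001,0.002],"turn":0,"gripper":1},{"offset":[0,-0.001,0.002],"turn":0,"gripper":1},{"offset":[0,-0.001,0.002],"turn":0,"gripper":1},{"offset":[0,-0.001,0.002],"turn":0,"gripper":1}]' 35
python3 -m jog '[{"offset":[0,0,0],"turn":0,"gripper":1},{"offset":[0,0,0],"turn":0,"gripper":1}]'
python3 - <<'E'
from h import *
togo()
im=camera("wrist");cv2.imwrite("pics/w9.png",im)
print(state()["joint_velocities"].round(3))
E
```

```text
[ 0.53798714 -0.12383624  0.104     ] [ 0.53814077 -0.12281043  0.094     ]
clock: 8.72
tcp_pos: [0.5325, -0.1569, 0.0755]
tcp_rot: [2.412, 2.012, 0.001]
force: [1.5, -0.7, -1.6]
opening: 0.0229
clock: 8.88
tcp_pos: [0.5325, -0.1569, 0.0755]
tcp_rot: [2.412, 2.012, 0.001]
force: [1.0, 0.2, 2.4]
opening: 0.0231
t 8.88 p [ 0.5325 -0.1569  0.0755] xax [0.18  0.984 0.   ] yax [ 0.984 -0.18   0.001] zax [ 0.001 -0.    -1.   ] op 0.0231 F [1.  0.2 2.4] T [-0.01 -0.03  0.06] j [-0.27  0.53  0.62  1.94 -0.43  0.8   0.42]
[ 0.     0.002 -0.    -0.001  0.001 -0.001  0.   ]
```

View pics/w9.png

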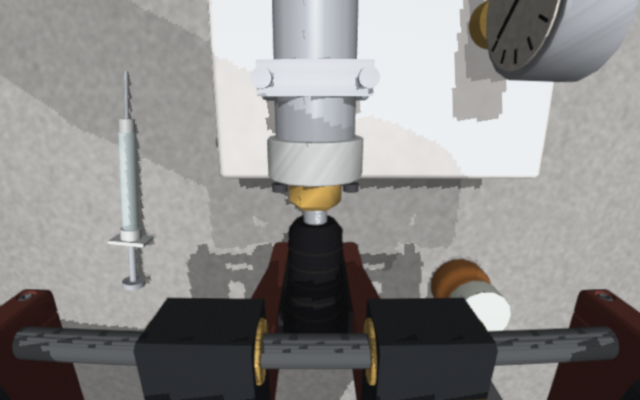

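```bash
python3 -m jog '[{"offset":[-0.005,0,0],"turn":0,"gripper":1},{"offset":[-0.012,0,0],"turn":0,"gripper":1},{"offset":[-0.020,0,0],"turn":0,"gripper":1},{"offset":[-0.027,0,0],"turn":0,"gripper":1},{"offset":[-0.030,0,0],"turn":0,"gripper":1}]'
python3 -m jog '[{"offset":[0,0,0],"turn":0,"gripper":1},{"offset":[0,0,0],"turn":0,"gripper":1}]'
python3 - <<'E'
from h import *
togo()
s=state();R=Ro.from_rotvec(s["tcp_rot"]).as_matrix();print("drawn",R.T@(s["tcp_pos"]-np.array([.5325,-.1569,.0755])))
im=camera("wrist");cv2.imwrite("pics/w10.png",im)
E
```

```text
clock: 9.35
tcp_pos: [0.5273, -0.1852, 0.0754]
tcp_rot: [-2.411, -2.012, -0.003]
force: [1.5, 6.8, 5.3]
opening: 0.0232
clock: 9.52
tcp_pos: [0.5274, -0.1848, 0.0754]
tcp_rot: [-2.411, -2.012, -0.003]
force: [1.1, 5.7, 4.4]
opening: 0.0233
t 9.52 p [ 0.5274 -0.1848  0.0754] xax [0.179 0.984 0.003] yax [ 0.984 -0.179  0.   ] zax [ 0.001  0.003 -1.   ] op 0.0233 F [1.1 5.7 4.4] T [ 1.18 -0.24 -0.01] j [-0.21  0.54  0.62  1.93 -0.43  0.81  0.47]
drawn [-2.83200456e-02 -7.04111699e-05  1.68055888e-05]
```

View pics/w10.png

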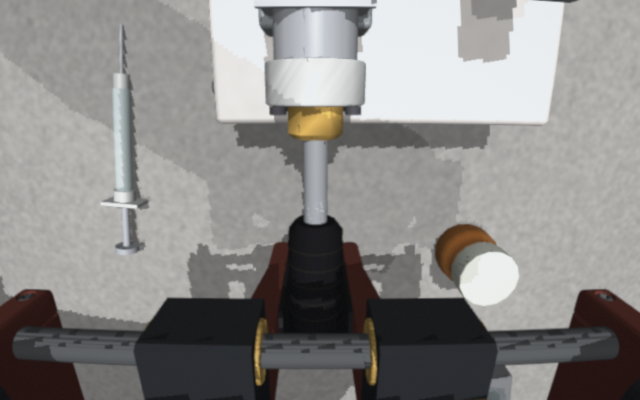

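```bash
python3 -m jog '[{"offset":[-0.006,0,0],"turn":0,"gripper":1},{"offset":[-0.013,0,0],"turn":0,"gripper":1},{"offset":[-0.020,0,0],"turn":0,"gripper":1},{"offset":[-0.027,0,0],"turn":0,"gripper":1},{"offset":[-0.030,0,0],"turn":0,"gripper":1}]'
python3 -m jog '[{"offset":[0,0,0],"turn":0,"gripper":1},{"offset":[0,0,0],"turn":0,"gripper":1}]'
python3 - <<'E'
from h import *
togo()
s=state();R=Ro.from_rotvec(s["tcp_rot"]).as_matrix();print("drawn",R.T@(s["tcp_pos"]-np.array([.5325,-.1569,.0755])))
im=camera("wrist");cv2.imwrite("pics/w11.png",im)
E
```

```text
clock: 9.98
tcp_pos: [0.5222, -0.2135, 0.0754]
tcp_rot: [-2.409, -2.012, -0.005]
force: [0.6, 10.1, 6.8]
opening: 0.0231
clock: 10.15
tcp_pos: [0.5222, -0.2131, 0.0754]
tcp_rot: [-2.409, -2.012, -0.005]
force: [1.0, 9.1, 7.5]
opening: 0.0231
t 10.15 p [ 0.5222 -0.2131  0.0754] xax [0.178 0.984 0.004] yax [ 0.984 -0.178 -0.   ] zax [ 0.001  0.004 -1.   ] op 0.0231 F [1.  9.1 7.5] T [ 1.85 -0.26 -0.02] j [-0.15  0.54  0.62  1.92 -0.43  0.81  0.52]
drawn [-0.0570862  -0.00011898 -0.00013857]
```

View pics/w11.png

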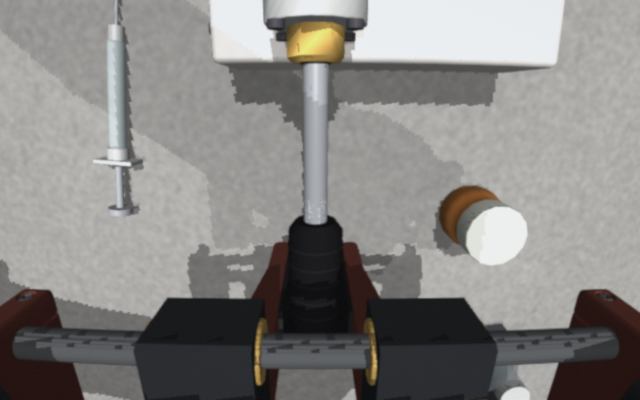

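Drawn about 57 mm by kinematics. The ring isn't showing yet, or is only just at the nut's edge at (316,64). I'll pull 4.5 mm more.

```bash
python3 -m jog '[{"offset":[-0.0015,0,0],"turn":0,"gripper":1},{"offset":[-0.003,0,0],"turn":0,"gripper":1},{"offset":[-0.0045,0,0],"turn":0,"gripper":1},{"offset":[-0.0045,0,0],"turn":0,"gripper":1},{"offset":[-0.0045,0,0],"turn":0,"gripper":1}]'
python3 - <<'E'
from h import *
togo()
s=state();R=Ro.from_rotvec(s["tcp_rot"]).as_matrix();print("drawn",R.T@(s["tcp_pos"]-np.array([.5325,-.1569,.0755])))
im=camera("wrist")
cv2.imwrite("pics/w12.png",cv2.resize(im[0:240,220:420],None,fx=3,fy=2.5,interpolation=3))
E
```

```text
clock: 10.62
tcp_pos: [0.5215, -0.2171, 0.0754]
tcp_rot: [-2.408, -2.013, -0.005]
force: [1.1, 9.4, 6.9]
opening: 0.0231
t 10.62 p [ 0.5215 -0.2171  0.0754] xax [0.178 0.984 0.004] yax [ 0.984 -0.178 -0.   ] zax [ 0.001  0.004 -1.   ] op 0.0231 F [1.1 9.4 6.9] T [ 1.9  -0.2  -0.06] j [-0.14  0.55  0.62  1.92 -0.43  0.81  0.53]
drawn [-0.06116183 -0.00011125 -0.00019377]
```

View pics/w12.png

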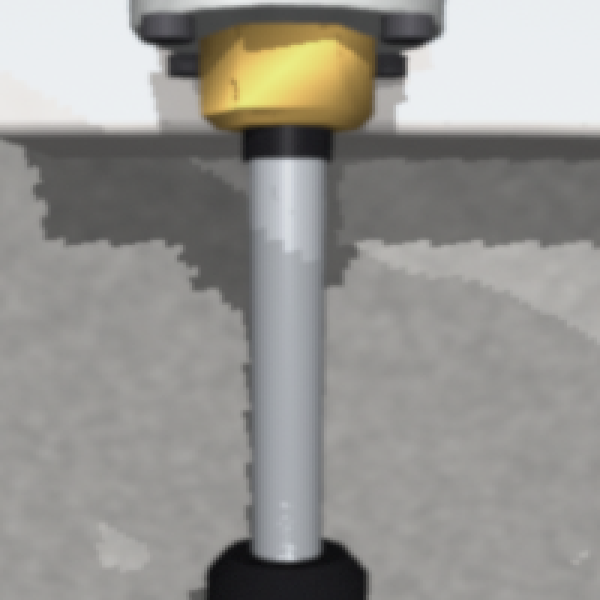

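The dark ring now shows at the nut in crop rows 130–160. That is about 5 mm long against the 10 mm rod width, so the whole ring is out. I'll hold here, check for drift and check the selector.

```bash
for i in 1 2; do python3 -m jog '[{"offset":[0,0,0],"turn":0,"gripper":1},{"offset":[0,0,0],"turn":0,"gripper":1},{"offset":[0,0,0],"turn":0,"gripper":1},{"offset":[0,0,0],"turn":0,"gripper":1},{"offset":[0,0,0],"turn":0,"gripper":1}]';done
python3 - <<'E'
from h import *
togo()
s=state();R=Ro.from_rotvec(s["tcp_rot"]).as_matrix();print("drawn",R.T@(s["tcp_pos"]-np.array([.5325,-.1569,.0755])))
im=camera("wrist")
cv2.imwrite("pics/w13.png",cv2.resize(im[0:240,220:420],None,fx=3,fy=2.5,interpolation=3))
im=camera("top")
cv2.imwrite("pics/t13.png",cv2.resize(im[120:250,200:400],None,fx=4,fy=4,interpolation=3))
E
```

```text
clock: 11.08
tcp_pos: [0.5215, -0.217, 0.0754]
tcp_rot: [-2.408, -2.013, -0.005]
force: [1.4, 8.9, 6.8]
opening: 0.0234
clock: 11.5
tcp_pos: [0.5215, -0.217, 0.0754]
tcp_rot: [-2.408, -2.013, -0.005]
force: [1.8, 8.5, 7.7]
opening: 0.0231
t 11.5 p [ 0.5215 -0.217   0.0754] xax [0.178 0.984 0.004] yax [ 0.984 -0.178 -0.   ] zax [ 0.001  0.004 -1.   ] op 0.0231 F [1.8 8.5 7.7] T [ 1.95 -0.19 -0.07] j [-0.14  0.55  0.62  1.92 -0.43  0.81  0.53]
drawn [-0.061125   -0.00013019 -0.00017572]
```

View pics/w13.png

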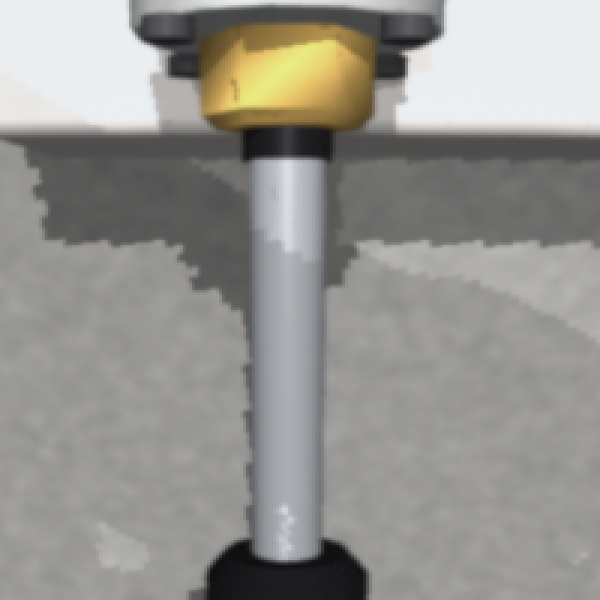

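View pics/t13.png

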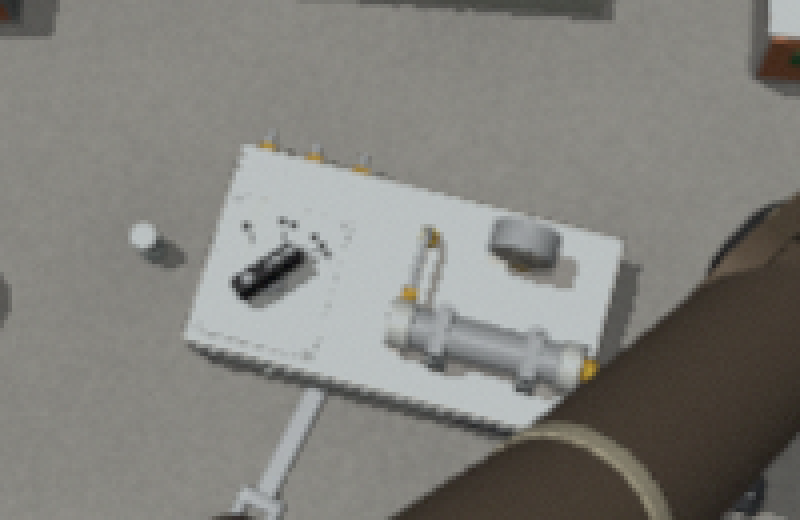

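The ring is steady at the nut, and the selector still points at the three dots (crop 320,245). I'm handing in.

```bash
python3 -c "
from bench import *
print(sign_off())"
```

```text
the job is handed in; nothing more can be done
None
```

I turned the selector from the two-dot to the three-dot mark, then gripped the rod handle, pulled it straight out to the ring, and handed in while still holding it. No verdict was reported.

- **Selector:** the wrist picture after release showed the pointer aimed at the middle of the three dots. The gripper had turned the bar to about 1.41 rad. The top picture just before hand-in showed it still at the three dots.
- **Rod:** the arm's position put the draw at about 61.1 mm, steady over 0.9 s of holding. The pull force was about 9 N against the spring. The wrist picture showed the whole dark ring just clear of the brass nut.
- **Grip:** commanded at 35 N on the handle, with the finger opening steady at 23 mm and no slip seen.
- **Other things on the bench:** none looked shifted in the pictures, but I didn't measure them. In the last top picture the arm hid part of the bench.
- **Disagreement:** the cameras' estimates of the console's position differed by 3–8 mm. I went by the wrist pictures and the midline between the fingers, and both grasps came out centred.

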